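# Release the sanding block from its spring dock and trap it

## Task

The cork sanding block is parked in its spring dock. Press the dock's red release key down with one fingertip and, as the spring plunger drives the block out onto the bare metal apron, trap it with the other finger in front of it before it slides off the front edge. Do not lift the block or shove it hard, leave the paint tube, putty rubber and tin alone, and finish while still holding the block there against its spring, well out of its parked place, so that it can be taken.

Things in the scene. Friction and masses are not known exactly. Their poses are not given: they have to be found in the camera images.
- spring_dock: Fixed dock, dark wooden base 107 x 116 x 10 mm, under an aluminium floor plate whose top is at z = 12 mm. Origin on the table under the dock, z up; its -x is the way out (roughly towards the robot), +y its left. Side walls (inner faces y = +37 and -37 mm, tops z = 34 mm) end at the mouth, x = -17 mm. Bolt case on the right: x = -17 to 0, y = -43 to -68 mm, top z = 30 mm.
- sanding_block: Loose brown cork block, 40 (its x, the way out) x 70 x 24 mm high, under 0.1 kg; origin at its underside's centre, parked at x = 15, y = 0, z = 12 mm of the dock, behind a bolt. Freed, it is driven along the dock's -x at 30 to 40 mm/s, its front at the edge in about 1.4 s. A finger standing upright in its way, even from before the press, stops it and is then pressed by it.
- key_top (a point): Centre of the top of the red release key, 34 (dock x) by 20 mm (dock y), right of the apron. At rest x = -38, y = -57, z = 32 mm of the dock. It goes straight down with the key: fully pressed it is still 10 mm above the apron, and a finger at that height reaches 14 mm below the block's top.
- release_key (a joint): How far the key is pressed, m: 0 at rest, 0.010 fully down. The spring takes about 1.5 N at rest, 2.6 N fully down; the loaded bolt's friction adds up to about 2 N. The block is freed at about 0.006 to 0.007; press fully. Once the block is out the key may be let go or kept down.
- plunger (a joint): How far the damped spring plunger has come out behind the block, m: 0 parked, 0.075 at its end, the block pushed over the edge. It pushes with 3.4 N at 0 and 2.4 N at 0.05. While it touches the block this is the block's travel along the dock's -x; at 0.050 the block's front is at the front edge.
- apron (a point): Middle of the bare open apron in front of the mouth, on its top face: x = -36, y = 0, z = 12 mm of the dock. The apron spans x = -17 to -55 mm, where its free front edge is, and y = -37 to +37 mm.
- tube_t10: Bystander: small loose aluminium paint tube with a green band, 46 x 150 x 28 mm, lying to the left of the dock; origin at the centre of its underside.
- putty_rubber: Bystander: loose grey putty rubber, 26 x 42 x 12 mm, in front of the dock; origin at the centre of its underside.
- dipper_2: Bystander: loose small round open tin, 60 mm across, 33 mm high, in front of the dock on its right; origin at the centre of its underside.
There are look-alikes about, which are no part of the job. What is shaped like the sanding_block but pink is not meant.

How it is judged:
By the outcome, as a careful person would: the job done as asked, in the order asked, and still so for the second after the job is handed in, while the arm keeps its last pose, push and grip.
It also fails if it takes over 32 s, if anything falls off the work surface, if the arm or the gripper's body presses on something with over 40 N, if the wrist force passes 120 N, or if a joint passes its speed limit or range.

## Robot

A 6-joint arm with a two-finger parallel gripper is mounted at the origin on a cart in front of the work surface, level with it; the furniture and walls round the work are solid. World frame = base frame: x ahead of the robot, y to its left, z up, the work surface at z = 0. Lengths are in m, angles in degrees, forces in N, time in s.
With the tool pointing down it reaches from about 0.35 to 0.85 m from the base axis. Payload 8.1 kg.
Tool frame: the origin (TCP) lies midway between the tips of the shut fingers; the grasp point (between the pads) lies 19 mm behind it; z points along the fingers, y is the line along which they close (so a half turn about z gives the same grasp; the last joint's range is limited). The gripper opens to 85 mm and grips with 20 to 120 N. Pads are 22 mm wide; open, the fingers measure 114 mm over their backs; the gripper's body (76 mm by 85 mm) begins 54 mm behind the grasp point. The pads swing forward as they close: fully open they stand 13 mm farther back than shut.
Start: joints at [-73.362, 7.471, 85.268, -0, 87.261, -4.893], TCP at [0.22, -0.558, 0.231] pointing down, gripper open.
Joint ranges: [-169.43, 169.43], [-51.17, 129.36], [1.28, 143.12], [-76.62, 256.62], [0, 156.53], [-152.29, 152.29]. Speed limits (degrees/s): [136.94, 136.94, 159.86, 180, 180, 180].

## Interface

Orientations are given as [roll, pitch, yaw] about the fixed x, y, z axes, in that order (R = Rz(yaw) Ry(pitch) Rx(roll)).
In Python, from rig import arm gives the robot as it stands.
- The arm moves only by the tool jog_arm, never from a script. Its argument "series" is a list of rows, each an object with "offset": the shift along the tool's x, y, z each as a share of 0.6 m, from -1 to 1, a list of three; "roll": the turn about the tool's z as a share of 360 degrees, from -1 to 1; "hand": the opening, from 0 (shut) to 1 (fully open). In form: [{"offset": [x, y, z], "roll": roll, "hand": hand}, ...]. A call has exactly 8 rows; each row is the pose to reach, as a shift and turn from the pose commanded when the call began, along the tool's axes at that moment, turning the shorter way round; what a row does not reach only later rows make up. A row lasts 1/8 s, in which the tool goes at most 62.5 mm and 10.7 degrees, less where a joint would pass 70% of its speed; a pose out of reach is approached as far as the arm can. A call with a number of a shift or a turn outside -1 to 1 is refused whole. A call with a gripper value outside its range is refused whole. The fingers move at their own pace and stop on an object; the grip force is fixed at half the most. Time passes only in rows, so rows that repeat a pose let the fingers close, or fill a call up. It gives the time, the measured TCP pose, the force, the opening and the grip force at its end, in the units of the state.
- arm.get_state(): the state, without advancing time (a new reading comes with each control period).
- arm.grab_frame(name): name is "scene" or "top" or "wrist"; returns a dict with "image" (480x640x3 uint8, red, green, blue), "depth" (480x640 float32, m along the optical axis (not along the pixel's ray), 0 where there is no reading), "mtx" (3x3 intrinsics, pixels), "k1" (the pictures are not rectified: a ray, as slopes to the right and down, at radius r is drawn at 1 + k1 r^2 times it, then the intrinsics apply), "xyz" and "rotation" of the camera in the world; the wrist camera has in their place "tool_from_camera" (4x4, takes a point from camera to tool coordinates, whose origin is the TCP and whose axes are the flange's). Camera axes: x right, y down, z forward; pixel columns grow to the right and rows downward; lengths in m; the calibration is good to about 2 mm. A picture is of the moment at which its call begins: read the wrist's pose just before it.
- arm.job_done(): hands the job in; it is judged then, once.
Trained networks look in a picture, given as the dict that the camera call returned (one of the last four; its "shot" number tells which), for a name from the list of things; names that differ only in an ending like _2 or _b are one class to them, and where a whole thing is asked for, a point or a joint stands for the part that bears it (a point fixed in the world has none). Each returns a list of dicts, best first, with "confidence" (0 to 1); they miss things now and then, are a little off and sometimes report something else, mostly with a low value. They report only what shows in the picture. A call takes as long as a camera call. They do not tell look-alikes from the thing itself.
- arm.boxes_of(picture, label): "centre" ([x, y, z] in m, in the coordinates of the camera as it stood for that picture, good to about 4 mm: the middle of the surface that is visible of it).
The state is a dict: "time": time; "qpos": joint angles; "qd": joint speeds; "joint_efforts": joint torques, N m; "tool_pos": TCP position; "tcp_rot": TCP orientation; "ft_force": force on the tool from outside, world axes, zero at the start; "wrist_torque": the same for the moment, N m; "gripper_width": opening from 0.0 (shut) to 1.0 (fully open); "grasp_force": force on a finger pad.
Only numpy, scipy, OpenCV 4.12 (cv2) and the standard library are available. Lean on these libraries where they do the work, as an engineer would, in place of code of your own. Each camera call takes 0.05 s, during which the arm holds its last target. There are 200 camera calls.

## Working session

There is one attempt and no reset: what is moved stays moved. The work goes in short steps, Python scripts to look and compute and a tool call to move; the robot and the scene stay as the last step left them, time stands still between calls to the robot, and variables do not carry over. Pictures are saved under pics/ and viewed, at most 10 in all, crops included, and the job is handed in when it is done.

Besides the shell and the picture viewer there is one more tool, called after "Call:" as a command line: name --argument value ..., lists and objects as JSON in quotes. jog_arm: Moves the arm, as the interface text tells. Shift numbers are shares of 0.6 m and turn numbers shares of 360 degrees, none past 1 either way. Its arguments: {"type":"object","properties":{"series":{"type":"array","items":{"type":"object","properties":{"offset":{"type":"array","items":{"type":"number","minimum":-1,"maximum":1}},"roll":{"type":"number","minimum":-1,"maximum":1},"hand":{"type":"number"}}}}},"required":["series"]}

```bash
mkdir -p pics
python3 - <<'E'
from rig import arm
import cv2,numpy as np,pickle
s=arm.get_state();print(s)
for n in("top","scene"):
    f=arm.grab_frame(n);cv2.imwrite(f"pics/{n}1.png",f["image"][:,:,::-1]);pickle.dump(f,open(n+".pkl","wb"))
    print(n,f["mtx"],f["k1"],f["xyz"],f["rotation"])
    R=np.array(f["rotation"])
    for l in("spring_dock","sanding_block","key_top","tube_t10","putty_rubber","dipper_2"):
        print(l,[(np.round(R@d["centre"]+f["xyz"],3),round(d["confidence"],2)) for d in arm.boxes_of(f,l)] if R.shape==(3,3) else 0)
E
```

```text
{'time': 0.0, 'qpos': array([-7.33626496e+01,  7.51399386e+00,  8.53314782e+01, -1.44409681e-03,
        8.72618528e+01, -4.89524690e+00]), 'qd': array([-0.0136469 ,  0.07162104, -0.04658718, -0.02438647,  0.02136271,
        0.0341606 ]), 'joint_efforts': array([ 5.64682596e-04, -5.69391596e+01, -5.00558174e+01, -3.36506237e-04,
        1.48060906e-02,  3.43906152e-05]), 'tool_pos': array([ 0.22004621, -0.55758348,  0.23023498]), 'tcp_rot': array([-1.79892944e+02, -7.72142876e-03,  2.15326604e+01]), 'ft_force': array([-0.26105948, -0.79818976, -0.2124565 ]), 'wrist_torque': array([0.00220828, 0.06448684, 0.01402828]), 'grasp_force': 0.0, 'gripper_width': 0.9974429038298464}
top [[621.20916424   0.         311.00552474]
 [  0.         621.20916424 239.62168399]
 [  0.           0.           1.        ]] -0.03543571285256479 [0.27250207 0.2983723  1.03129894] [-167.28733566    0.27136532  -98.92974814]
spring_dock 0
sanding_block 0
key_top 0
tube_t10 0
putty_rubber 0
dipper_2 0
scene [[567.8310591    0.         325.97288627]
 [  0.         567.8310591  245.51737415]
 [  0.           0.           1.        ]] 0.04515950318985122 [-0.15954019  0.65202126  0.48704101] [-120.72745423   -0.43014293 -120.08510035]
spring_dock 0
sanding_block 0
key_top 0
tube_t10 0
putty_rubber 0
dipper_2 0
```

```bash
cat > h.py <<'E'
import numpy as np,cv2
from scipy.spatial.transform import Rotation as Ro
def rot(f): return Ro.from_euler("xyz",f["rotation"],degrees=True).as_matrix()
def world(f,uv,z=None):
    """pixel -> world, at height z, or using depth"""
    k=f["k1"]
    p=cv2.undistortPoints(np.array([[uv]],float),np.array(f["mtx"]),np.array([k,0,0,0,0.]))[0,0]
    r=np.array([*p,1.]);R=rot(f);t=np.array(f["xyz"])
    d=f["depth"][int(round(uv[1])),int(round(uv[0]))] if z is None else (z-t[2])/(R@r)[2]
    return t+R@(r*d)
def proj(f,P):
    c=(np.atleast_2d(P)-f["xyz"])@rot(f)
    return cv2.projectPoints(c.reshape(-1,1,3),np.zeros(3),np.zeros(3),np.array(f["mtx"]),np.array([f["k1"],0,0,0,0.]))[0][:,0]
E
python3 - <<'E'
from rig import arm
from h import *
for n in("top","scene"):
    f=arm.grab_frame(n);R=rot(f)
    for l in("spring_dock","sanding_block","key_top","tube_t10","putty_rubber","dipper_2"):
        print(n,l,[(np.round(R@d["centre"]+f["xyz"],3),round(d["confidence"],2)) for d in arm.boxes_of(f,l)])
E
```

```text
top spring_dock [(array([0.525, 0.336, 0.011]), 0.78)]
top sanding_block [(array([0.526, 0.36 , 0.038]), 0.82), (array([0.388, 0.205, 0.026]), 0.73), (array([0.544, 0.183, 0.014]), 0.61), (array([0.574, 0.409, 0.028]), 0.32)]
top key_top [(array([0.534, 0.284, 0.032]), 0.55)]
top tube_t10 [(array([0.438, 0.403, 0.004]), 0.84)]
top putty_rubber [(array([0.407, 0.305, 0.011]), 0.97)]
top dipper_2 [(array([0.544, 0.183, 0.016]), 0.57), (array([0.437, 0.402, 0.008]), 0.27), (array([0.575, 0.41 , 0.029]), 0.21)]
scene spring_dock [(array([0.519, 0.35 , 0.017]), 0.67)]
scene sanding_block [(array([0.525, 0.355, 0.035]), 0.84), (array([0.38 , 0.207, 0.024]), 0.67)]
scene key_top []
scene tube_t10 [(array([0.446, 0.402, 0.006]), 0.95)]
scene putty_rubber [(array([0.396, 0.307, 0.009]), 0.56)]
scene dipper_2 []
```

View pics/top1.png

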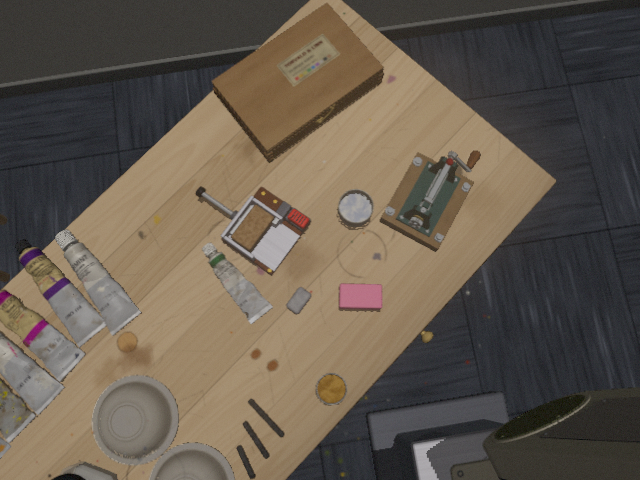

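View pics/scene1.png

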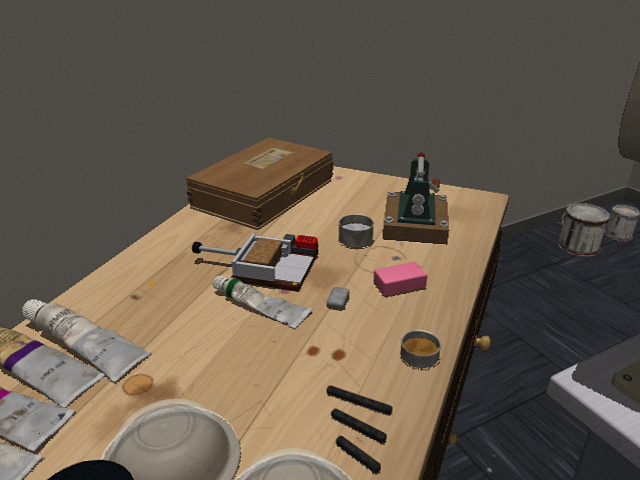

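The top view shows the dock at about (265,230), with the cork block at (251,228) and the red key at (298,217). The tube is at (237,283), the rubber at (299,300) and the tin at (355,208). The pink look-alike is at (361,297). Next I'll zoom in on the dock.

Run:
```python
from h import *
import pickle
f=pickle.load(open("top.pkl","rb"))
c=f["image"][165:325,190:390,::-1];cv2.imwrite("pics/c1.png",cv2.resize(c,None,fx=3.75,fy=3.75,interpolation=cv2.INTER_CUBIC))
hsv=cv2.cvtColor(f["image"],cv2.COLOR_RGB2HSV)
m=((hsv[...,1]>190)&((hsv[...,0]<5)|(hsv[...,0]>172))&(hsv[...,2]>110)).astype(np.uint8)
m[:,:270]=0;m[:,330:]=0;m[:190]=0;m[250:]=0
p=np.argwhere(m)[:,::-1].astype(np.float32);print(len(p),cv2.minAreaRect(p))
```

```text
1 ((307.0, 219.0), (0.0, 0.0), 0.0)
```

View pics/c1.png

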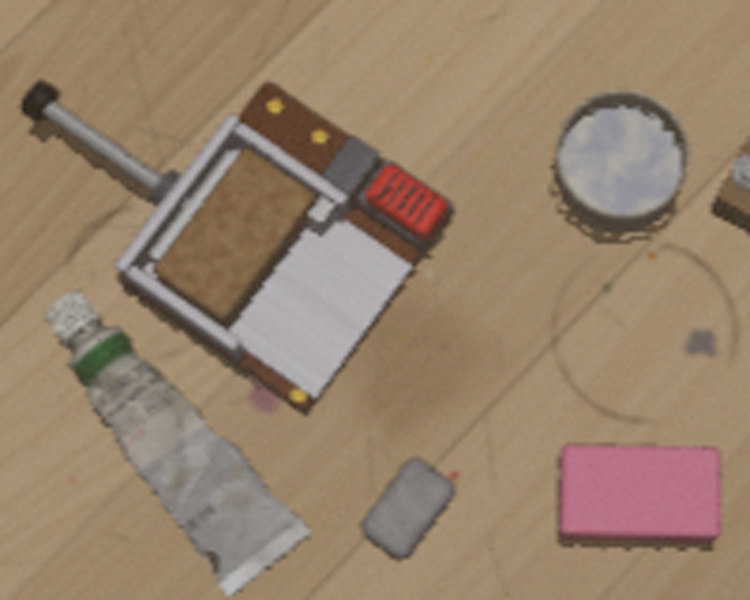

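The crop shows the block's top corners at (243,150), (312,195), (228,320) and (157,270). The key's centre is near (405,197), and the apron's front corners are near (413,263) and (317,397). I'll fit the dock pose from these.

```bash
cat >> h.py <<'E'
def dockT(q,P):
    c,s=np.cos(q[2]),np.sin(q[2]);P=np.atleast_2d(P)
    return np.c_[q[0]+c*P[:,0]-s*P[:,1],q[1]+s*P[:,0]+c*P[:,1],P[:,2]]
E
python3 - <<'E'
from h import *
import pickle
from scipy.optimize import least_squares
f=pickle.load(open("top.pkl","rb"));g=pickle.load(open("scene.pkl","rb"))
P=np.array([[35,-35,36],[-5,-35,36],[-5,35,36],[35,35,36],[-38,-57,32],[-55,-37,12],[-55,37,12]])/1e3
uv=np.array([[243,150],[312,195],[228,320],[157,270],[405,197],[413,263],[317,397]])/3.75+[190,165]
r=least_squares(lambda q:(proj(f,dockT(q,P))-uv).ravel(),[.52,.35,.5])
q=r.x;print(q,np.degrees(q[2]),np.round(r.fun.reshape(-1,2),1))
np.save("q.npy",q)
for n,p in dict(key=[-38,-57,32],apron=[-36,0,12],block=[15,0,36]).items():
    w=dockT(q,np.array(p)/1e3);u=proj(f,w)[0];print(n,w,"depth says",world(f,u),"scene px",proj(g,w))
im=g["image"][:,:,::-1].copy()
for u in proj(g,dockT(q,P)): cv2.circle(im,tuple(int(round(4*a)) for a in u),4,(0,255,0),1,shift=2)
cv2.imwrite("pics/s2.png",cv2.resize(im[215:315,200:360],None,fx=5,fy=5))
for n,z,b in(("tin",.033,(355,208)),("rub",.012,(299,299)),("tubecap",.02,(208,247)),("tubeend",.02,(262,312)),("box",.06,(268,158))):
    w=world(f,b,z);c,s=np.cos(q[2]),np.sin(q[2]);d=w[:2]-q[:2];print(n,w,world(f,b),"dock",c*d[0]+s*d[1],-s*d[0]+c*d[1])
E
```

```text
[0.52091679 0.3495305  0.82125619] 47.05451377215809 [[-0.1 -1.3]
 [ 1.2 -0.4]
 [-0.8  0.6]
 [-1.7  0.6]
 [ 0.4 -0.2]
 [ 0.2  0.2]
 [ 0.8  0.4]]
key [[0.53675143 0.28288019 0.032     ]] depth says [0.53638901 0.28290144 0.03337055] scene px [[305.33692823 238.37357558]]
apron [[0.49638991 0.32317842 0.012     ]] depth says [0.49663417 0.32320549 0.01088795] scene px [[294.82407137 267.54406778]]
block [[0.53113632 0.36051054 0.036     ]] depth says [0.53092373 0.36045946 0.03681812] scene px [[262.34353861 250.13940005]]
tin [0.53762469 0.18728581 0.033     ] [0.5417615  0.18555248 0.01742315] dock -0.10738034871320734 -0.12276789189836931
rub [0.40444826 0.30254602 0.012     ] [0.40460928 0.30255112 0.01075608] dock -0.11374300975865334 0.053244595764166694
tubecap [0.51300627 0.43929079 0.02      ] [0.51216542 0.43879811 0.0235357 ] dock 0.060315284201413674 0.06694439756446018
tubeend [0.39177218 0.36523409 0.02      ] [0.39366677 0.36629619 0.00393559] dock -0.07649144324995696 0.10523303718094569
box [0.63749076 0.3176726  0.06      ] [0.64886422 0.31827402 0.02973321] dock 0.05610204571874734 -0.10703726964184845
```

View pics/s2.png

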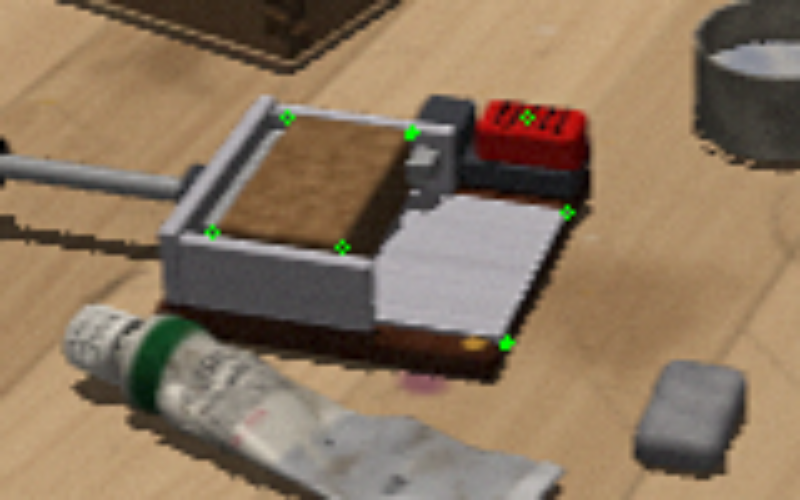

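```bash
cat > goal.py <<'E'
from rig import arm
from h import *
import sys
def goal(x,y,z,yoff=0):
    q=np.load("q.npy");s=arm.get_state();T=Ro.from_euler("xyz",s["tcp_rot"],degrees=True).as_matrix()
    g=dockT(q,[x,y,z])[0];d=T.T@(g-s["tool_pos"])
    dy=(np.degrees(q[2])+yoff-s["tcp_rot"][2])
    print("goal",g.round(4),"offset",(d/.6).round(4),"mm",(d*1e3).round(1),"roll",round(-dy/360,4))
    print({k:np.round(s[k],4) for k in("time","tool_pos","tcp_rot","ft_force","gripper_width","qpos")})
E
python3 -c "
from goal import *
goal(-.044,-.0285,.12)"
```

```text
goal [0.5118 0.2979 0.12  ] offset [ 0.9757 -1.1488  0.1855] mm [ 585.4 -689.3  111.3] roll -0.0709
{'time': np.float64(0.8), 'tool_pos': array([ 0.2202, -0.5581,  0.2313]), 'tcp_rot': array([1.799996e+02, 1.700000e-03, 2.153030e+01]), 'ft_force': array([ 0.6805, -0.8052,  0.2492]), 'gripper_width': np.float64(0.9998), 'qpos': array([-7.33629e+01,  7.47000e+00,  8.52671e+01, -1.60000e-03,
        8.72623e+01, -4.89320e+00])}
```

Call:
jog_arm --series '[{"offset":[0.06,-0.07,0],"roll":-0.02,"hand":0.5},{"offset":[0.12,-0.14,0],"roll":-0.04,"hand":0.5},{"offset":[0.18,-0.21,0],"roll":-0.06,"hand":0.5},{"offset":[0.24,-0.28,0],"roll":-0.071,"hand":0.5},{"offset":[0.3,-0.35,0],"roll":-0.071,"hand":0.5},{"offset":[0.36,-0.42,0],"roll":-0.071,"hand":0.5},{"offset":[0.42,-0.49,0],"roll":-0.071,"hand":0.5},{"offset":[0.48,-0.56,0],"roll":-0.071,"hand":0.5}]'

```text
time: 1.8
tool_pos: [0.3652, -0.1383, 0.2316]
tcp_rot: [179.9, -0.0, 47.1]
ft_force: [0.5, -0.3, 0.1]
gripper_width: 0.499
grasp_force: 0.0
```

```bash
python3 -c "
from goal import *
goal(-.044,-.0285,.12)"
```

```text
goal [0.5118 0.2979 0.12  ] offset [ 0.6986 -0.3165  0.186 ] mm [ 419.2 -189.9  111.6] roll 0.0
{'time': np.float64(1.8), 'tool_pos': array([ 0.3652, -0.1383,  0.2316]), 'tcp_rot': array([ 1.799283e+02, -2.440000e-02,  4.706850e+01]), 'ft_force': array([ 0.4922, -0.2873,  0.0796]), 'gripper_width': np.float64(0.4994), 'qpos': array([-2.827800e+01, -2.706150e+01,  1.158971e+02,  5.400000e-03,
        9.108890e+01,  1.465360e+01])}
```

Call:
jog_arm --series '[{"offset":[0.09,-0.04,0],"roll":0,"hand":0.5},{"offset":[0.18,-0.08,0],"roll":0,"hand":0.5},{"offset":[0.27,-0.12,0],"roll":0,"hand":0.5},{"offset":[0.36,-0.16,0.02],"roll":0,"hand":0.5},{"offset":[0.45,-0.2,0.06],"roll":0,"hand":0.5},{"offset":[0.53,-0.24,0.1],"roll":0,"hand":0.5},{"offset":[0.61,-0.28,0.15],"roll":0,"hand":0.5},{"offset":[0.6986,-0.3165,0.186],"roll":0,"hand":0.5}]'

```text
time: 2.8
tool_pos: [0.5109, 0.2981, 0.1183]
tcp_rot: [-180.0, 0.0, 47.1]
ft_force: [0.7, -1.4, 0.3]
gripper_width: 0.497
grasp_force: 0.0
```

Run:
```python
from goal import *
goal(-.044,-.0285,.06)
s=arm.get_state();f=arm.grab_frame("wrist");cv2.imwrite("pics/w1.png",f["image"][:,:,::-1])
X=np.array(f["tool_from_camera"]);print(X.round(3))
T=np.eye(4);T[:3,:3]=Ro.from_euler("xyz",s["tcp_rot"],degrees=True).as_matrix();T[:3,3]=s["tool_pos"]
W=T@X
for l in("key_top","sanding_block","spring_dock"):
    print(l,[((W@[*d["centre"],1])[:3].round(4),d["confidence"]) for d in arm.boxes_of(f,l)])
f["xyz"]=W[:3,3];f["rotation"]=Ro.from_matrix(W[:3,:3]).as_euler("xyz",degrees=True)
import pickle;pickle.dump(f,open("w1.pkl","wb"))
q=np.load("q.npy")
P=np.array([[35,-35,36],[-5,-35,36],[-5,35,36],[35,35,36],[-38,-57,32],[-55,-37,12],[-55,37,12]])/1e3
im=f["image"][:,:,::-1].copy()
for u in proj(f,dockT(q,P)): cv2.circle(im,tuple(int(round(a)) for a in u),4,(0,255,0),1)
cv2.imwrite("pics/w1.png",im)
```

```text
goal [0.5118 0.2979 0.06  ] offset [0.0009 0.0013 0.0972] mm [ 0.5  0.8 58.3] roll 0.0001
{'time': np.float64(2.8), 'tool_pos': array([0.5109, 0.2981, 0.1183]), 'tcp_rot': array([-1.799939e+02,  4.550000e-02,  4.710840e+01]), 'ft_force': array([ 0.6968, -1.3868,  0.3347]), 'gripper_width': np.float64(0.4972), 'qpos': array([ 2.53025e+01,  1.07732e+01,  9.36587e+01, -1.17000e-02,
        7.56127e+01,  6.81969e+01])}
[[ 0.    -0.953 -0.304  0.078]
 [ 1.     0.    -0.     0.   ]
 [ 0.    -0.304  0.953 -0.143]
 [ 0.     0.     0.     1.   ]]
key_top [(array([0.5373, 0.2851, 0.0352]), 0.81), (array([0.5391, 0.3359, 0.0138]), 0.57)]
sanding_block [(array([0.5316, 0.3658, 0.0393]), 0.62), (array([0.4097, 0.2215, 0.0218]), 0.56), (array([0.5353, 0.2845, 0.0314]), 0.22)]
spring_dock [(array([0.5339, 0.3351, 0.0141]), 0.82)]
```

View pics/w1.png

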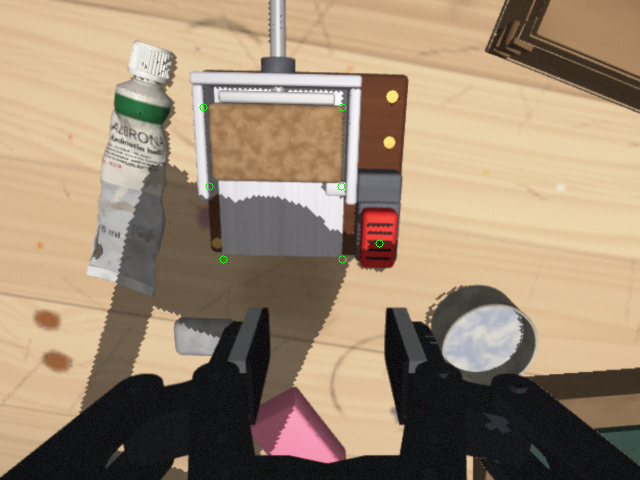

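The wrist view shows the projected dots within about 2 mm of the real corners: the key at (379,236) against a dot at (379,243). The dock fit is good. I'm descending to a height just above the key.

Call:
jog_arm --series '[{"offset":[0.003,0.001,0.03],"roll":0,"hand":0.5},{"offset":[0.003,0.001,0.06],"roll":0,"hand":0.5},{"offset":[0.003,0.001,0.09],"roll":0,"hand":0.5},{"offset":[0.003,0.001,0.11],"roll":0,"hand":0.5},{"offset":[0.003,0.001,0.125],"roll":0,"hand":0.5},{"offset":[0.003,0.001,0.13],"roll":0,"hand":0.5},{"offset":[0.003,0.001,0.13],"roll":0,"hand":0.5},{"offset":[0.003,0.001,0.13],"roll":0,"hand":0.5}]'

```text
time: 4.0
tool_pos: [0.5133, 0.2976, 0.0424]
tcp_rot: [180.0, -0.1, 47.1]
ft_force: [0.5, -0.1, 0.4]
gripper_width: 0.505
grasp_force: 0.0
```

Run:
```python
from goal import *
goal(-.043,-.0285,.022)
f=arm.grab_frame("top");cv2.imwrite("pics/t2.png",cv2.resize(f["image"][165:325,190:390,::-1],None,fx=3.75,fy=3.75))
f=arm.grab_frame("scene");cv2.imwrite("pics/s3.png",cv2.resize(f["image"][150:310,210:410,::-1],None,fx=4,fy=4))
```

```text
goal [0.5125 0.2986 0.022 ] offset [ 0.0003 -0.0021  0.034 ] mm [ 0.2 -1.3 20.4] roll 0.0001
{'time': np.float64(4.0), 'tool_pos': array([0.5133, 0.2976, 0.0424]), 'tcp_rot': array([ 1.799752e+02, -6.130000e-02,  4.709680e+01]), 'ft_force': array([ 0.5224, -0.0634,  0.3505]), 'gripper_width': np.float64(0.5049), 'qpos': array([ 2.51565e+01,  1.59462e+01,  9.62177e+01, -1.00000e-04,
        6.77700e+01,  6.80598e+01])}
```

View pics/s3.png

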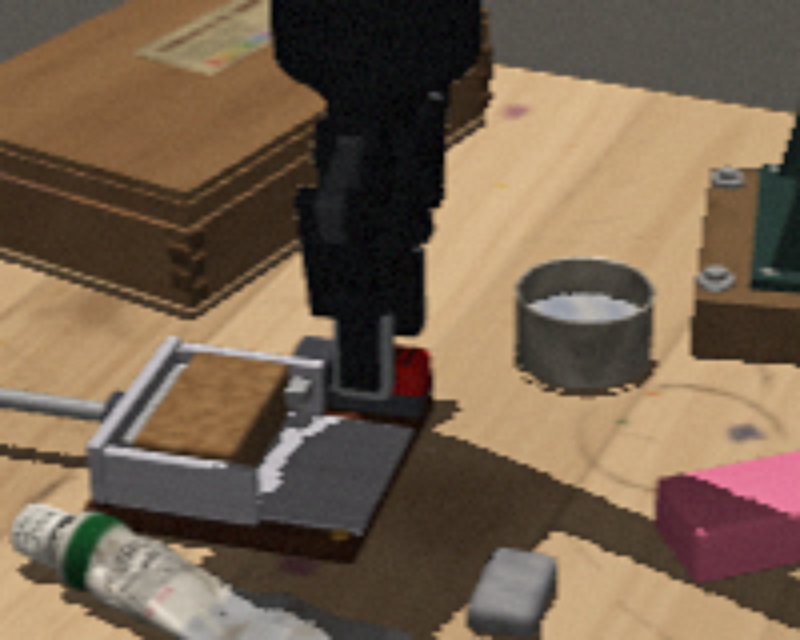

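The fingers hang over the key at (410,375) and in front of the block, clear of everything. I'm lowering slowly and watching the force.

Call:
jog_arm --series '[{"offset":[0,-0.001,0.003],"roll":0,"hand":0.5},{"offset":[0,-0.001,0.006],"roll":0,"hand":0.5},{"offset":[0,-0.001,0.009],"roll":0,"hand":0.5},{"offset":[0,-0.001,0.012],"roll":0,"hand":0.5},{"offset":[0,-0.001,0.015],"roll":0,"hand":0.5},{"offset":[0,-0.001,0.018],"roll":0,"hand":0.5},{"offset":[0,-0.001,0.02],"roll":0,"hand":0.5},{"offset":[0,-0.001,0.02],"roll":0,"hand":0.5}]'

```text
time: 5.1
tool_pos: [0.5123, 0.2977, 0.0297]
tcp_rot: [-180.0, 0.0, 47.1]
ft_force: [-1.5, -0.2, 0.8]
gripper_width: 0.5
grasp_force: 0.5
```

Call:
jog_arm --series '[{"offset":[0,0,0.002],"roll":0,"hand":0.5},{"offset":[0,0,0.004],"roll":0,"hand":0.5},{"offset":[0,0,0.005],"roll":0,"hand":0.5},{"offset":[0,0,0.006],"roll":0,"hand":0.5},{"offset":[0,0,0.007],"roll":0,"hand":0.5},{"offset":[0,0,0.007],"roll":0,"hand":0.5},{"offset":[0,0,0.007],"roll":0,"hand":0.5},{"offset":[0,0,0.007],"roll":0,"hand":0.5}]'

```text
time: 6.1
tool_pos: [0.5124, 0.2978, 0.0255]
tcp_rot: [180.0, -0.0, 47.1]
ft_force: [-1.1, 0.5, 2.6]
gripper_width: 0.5
grasp_force: 1.2
```

Run:
```python
from goal import *
for i in range(4):
    f=arm.grab_frame("scene");s=arm.get_state();print(s["ft_force"].round(2),s["tool_pos"].round(4),s["wrist_torque"].round(3))
```

```text
[-0.35 -0.13  2.62] [0.5124 0.2978 0.0255] [-0.09  -0.003 -0.017]
[-0.56 -0.37  2.7 ] [0.5124 0.2978 0.0255] [-0.034 -0.    -0.019]
[ 0.39 -0.96  2.19] [0.5124 0.2978 0.0255] [-0.106 -0.034  0.052]
[-0.56 -0.61  1.6 ] [0.5124 0.2978 0.0255] [-0.044 -0.037  0.037]
```

Call:
jog_arm --series '[{"offset":[0,0,0.003],"roll":0,"hand":0.5},{"offset":[0,0,0.006],"roll":0,"hand":0.5},{"offset":[0,0,0.009],"roll":0,"hand":0.5},{"offset":[0,0,0.011],"roll":0,"hand":0.5},{"offset":[0,0,0.012],"roll":0,"hand":0.5},{"offset":[0,0,0.012],"roll":0,"hand":0.5},{"offset":[0,0,0.012],"roll":0,"hand":0.5},{"offset":[0,0,0.012],"roll":0,"hand":0.5}]'

```text
time: 7.3
tool_pos: [0.5125, 0.2978, 0.0198]
tcp_rot: [180.0, -0.0, 47.1]
ft_force: [-7.5, -3.9, 16.5]
gripper_width: 0.496
grasp_force: 9.6
```

Run:
```python
from goal import *
for i in range(3):
    f=arm.grab_frame("scene");s=arm.get_state();print(s["ft_force"].round(2),s["tool_pos"].round(4),s["wrist_torque"].round(3))
cv2.imwrite("pics/s4.png",cv2.resize(f["image"][190:310,210:360,::-1],None,fx=5,fy=5))
```

```text
[-5.85 -4.3  16.83] [0.5126 0.2977 0.0198] [-0.914  0.9   -0.071]
[-7.82 -4.32 17.19] [0.5125 0.2978 0.0198] [-0.867  0.876 -0.071]
[-6.99 -3.99 16.4 ] [0.5125 0.2978 0.0198] [-0.918  0.856 -0.025]
```

View pics/s4.png

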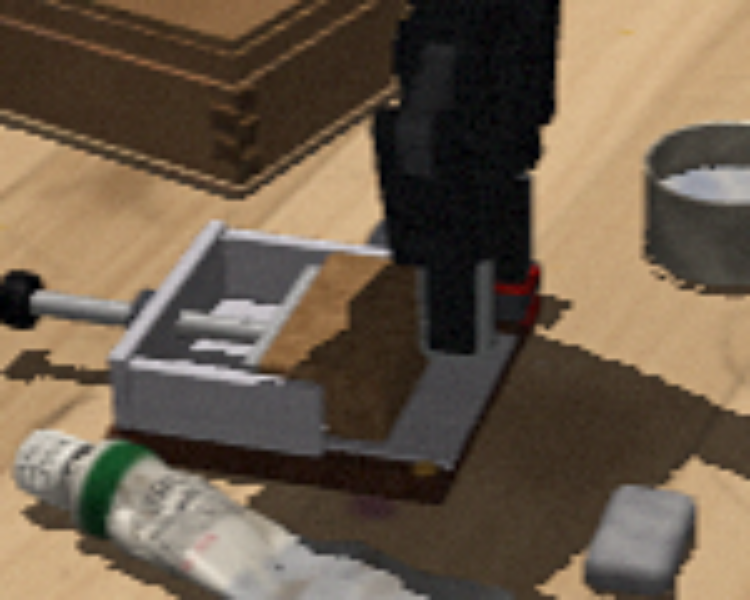

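The block has come out about 28 mm and stands square against the finger at (450,310). The key is fully down and the forces are steady at about 17 N. Moving now could drag the block, so I'm handing in.

```bash
python3 -c "
from rig import arm
print(arm.job_done())"
```

```text
the job is handed in; nothing more can be done
None
```

I pressed the release key fully down with one finger and trapped the cork block with the other, about 28 mm out on the apron. I handed the job in still holding the block there, after about 7.5 s; no verdict came back.

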